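# Carry a hanging module over the rail stops into the next rail's spool

### The job

The red-tabbed carrier with the relay module hangs on the rail of the grey stand. Lift it over that rail's end stop and over the end stop of the blue stand's rail, let it down onto the bare blue rail just behind the stop, then slide it along until you feel the orange spool, lift it over the spool's near flange and leave it hanging in the spool's groove, released and still. Work gently, without shoving the stands or carrier hard (well under 20 N), and leave the tin, the bottle and the tape measure where they are.

Things in the scene. Friction and masses are not known exactly. Their poses are not given: they have to be found in the camera images.
- carrier: carrier: rigid aluminium stirrup, 0.12 to 0.27 kg, 72 mm wide (y), 128 mm tall: 50 x 72 mm floor with a fixed white relay module, two side bars, roof-shaped hook bar, red tab on top. Between them a closed window 56 mm wide, 48 mm high: it leaves a rail only over the rail's free end. Origin: centre of the floor's underside; x along the rail it hangs on, z up
- carrier_grip (a point): centre of the carrier's upright red tab, for gripping: tab 12 mm (carrier x, along the rail) by 14 mm (carrier y); its top is 23 mm above this point, the hook bar's ridge 24 mm below
- carrier_eye (a point): the carrier's hanging point: apex of the underside of its hook bar (sides fall 25 degrees; bar 12 mm thick, +-6 mm along the rail), 32 mm below carrier_grip, 73 mm above the floor's underside. Hanging on a bare rail it is 5 mm above the rail's axis, in the spool's groove 10.5 mm; to pass an end stop or flange it must be over 15.5 mm above the axis
- grey_stand: grey stand, screwed down (the carrier hangs here at first). Origin: underside of its 90 x 80 x 8 mm base, under the 22 mm square column, 141 mm tall. One rail: level round steel bar, 9 mm diameter, axis at z = 125 mm, from the column along the stand's own -x (towards the robot). Its free end has a grey end-stop disc, 28 mm diameter, from x = -160 to x = -165 mm
- blue_stand: blue stand, screwed down (the destination). Origin: underside of its 90 x 80 x 8 mm base, under the 22 mm square column, 141 mm tall. One rail: level round steel bar, 9 mm diameter, axis at z = 125 mm, from the column along the stand's own -x (towards the robot). Its free end has a blue end-stop disc, 28 mm diameter, from x = -160 to x = -165 mm
- blue_stop (a point): centre of the blue rail's end-stop disc, x = -162.5 mm in the stand's frame, on the rail's axis. On this rail an orange spool is clamped: two flanges, 28 mm diameter, 5 mm thick; groove between, 19 mm diameter, 18 mm wide. Its place varies and is not reported: groove centre 47 to 93 mm behind this point. The near flange's near face is 14 mm before the groove's centre
- green_tin: bystander: white round tin with green lid, 64 mm diameter, 34 mm tall, standing on the bench; origin at the centre of its underside
- bottle: bystander: small brown bottle with white cap, 34 mm diameter, 70 mm tall; origin at the centre of its underside
- tape_measure: bystander: yellow tape measure standing on edge, 31 x 70 x 62 mm; origin at the centre of its underside

How it is judged:
By the outcome, as a careful person would: the job done as asked, in the order asked, and still so for the second after the job is handed in, with the robot touching nothing.
It also fails if it takes over 72 s, if anything falls off the work surface, if the arm or the gripper's body presses on something with over 40 N, if the wrist force passes 120 N, or if a joint passes its speed limit or range.

### The arm

A 6-joint arm with a two-finger parallel gripper is mounted at the origin on a cart in front of the work surface, level with it; the furniture and walls round the work are solid. World frame = base frame: x ahead of the robot, y to its left, z up, the work surface at z = 0. Lengths are in m, angles in rad, forces in N, time in s.
With the tool pointing down it reaches from about 0.375 to 0.9 m from the base axis. Payload 3.1 kg.
Tool frame: the origin (TCP) lies at the very end of the fingers, on their centre line; the grasp point (between the pads) lies 19 mm behind it (env.grasp_offset is the distance from the TCP to the grasp point, in m); z points along the fingers, y is the line along which they close (so a half turn about z gives the same grasp; the last joint's range is limited). The gripper opens to 87 mm and grips with 3 to 60 N. Pads are 19 mm wide; open, the fingers measure 117 mm over their backs; the gripper's body (75 mm by 190 mm) begins 51 mm behind the grasp point.
Start: joints at [-0.178, 0.527, 1.433, -0, 1.181, -0.178], TCP at [0.625, 0, 0.223] pointing down, gripper open.
Joint ranges: [-3.08, 3.08], [-0.75, 2.2], [0.22, 2.44], [-1.43, 4.57], [0, 2.65], [-2.85, 2.85]. Speed limits (rad/s): [2.79, 2.79, 3.14, 3.14, 3.14, 3.14].

### API

Orientations are given as a unit quaternion [w, x, y, z].
In Python, from bench import env gives the robot as it stands. The module is installed in compiled form; this text tells all that it offers.
- The arm moves only by the tool step_arm, never from a script. Its argument "commands" is text: rows parted by semicolons, each of 7 numbers parted by spaces: the shift along the tool's x, y, z normalised to -1 to 1, where 1 is 0.2 m, then the turn, a rotation vector about the tool's x, y, z normalised to -1 to 1, where 1 is 180 degrees, then the opening, from 0 (shut) to 1 (fully open). A call has exactly 8 rows; each row shifts and turns the commanded pose from where the row before left it, along the tool's axes as they then stand; what a row does not reach is not made up. A row lasts 1/12 s, in which the tool goes at most 41.7 mm and 7.16 degrees, less where a joint would pass 70% of its speed; a pose out of reach is approached as far as the arm can. A call with a number of a shift or a turn outside -1 to 1 is refused whole. A call with a gripper value outside its range is refused whole. The fingers move at their own pace and stop on an object; "grip_force" is the grip in N (left out, the last holds). Time passes only in rows, so rows that do not move let the fingers close, or fill a call up. It gives the time, the measured TCP pose, the force, the opening and the grip force at its end, in the units of the state.
- env.state(): the state, without advancing time (a new reading comes with each control period).
- env.snapshot(name): name is "scene" or "side" or "wrist"; returns a dict with "image" (480x640x3 uint8, red, green, blue), "fx", "fy", "cx", "cy" (pixels), "world_to_cam" (4x4, takes a point from world to camera coordinates); the wrist camera has in their place "T_tool_cam" (4x4, takes a point from camera to tool coordinates, whose origin is the TCP and whose axes are the flange's). Camera axes: x right, y down, z forward; pixel columns grow to the right and rows downward; lengths in m; the calibration is good to about 2 mm. A picture is of the moment at which its call begins: read the wrist's pose just before it. There is no depth.
- env.hand_in(): hands the job in; it is judged then, once.
Trained networks look in a picture, given as the dict that the camera call returned (one of the last four; its "shot" number tells which), for a name from the list of things; names that differ only in an ending like _2 or _b are one class to them, and where a whole thing is asked for, a point or a joint stands for the part that bears it (a point fixed in the world has none). Each returns a list of dicts, best first, with "confidence" (0 to 1); they miss things now and then, are a little off and sometimes report something else, mostly with a low value. They report only what shows in the picture. A call takes as long as a camera call.
- env.outline_of(query, picture): "region" (480x640 bool, what is visible of it) and "bbox" ([centre column, centre row, width, height] in pixels, round what is visible of it).
The state is a dict: "time_s": time; "q": joint angles; "dq": joint speeds; "joint_torque": joint torques, N m; "position": TCP position; "orientation": TCP orientation; "contact_force": force on the tool from outside, world axes, zero at the start; "ft_torque": the same for the moment, N m; "width": finger opening in m; "grip_force": force on a finger pad.
Only numpy, scipy, OpenCV 4.12 (cv2) and the standard library are available. Lean on these libraries where they do the work, as an engineer would, in place of code of your own. Each camera call takes 0.05 s, during which the arm holds its last target. There are 200 camera calls.

## Working session

There is one attempt and no reset: what is moved stays moved. The work goes in short steps, Python scripts to look and compute and a tool call to move; the robot and the scene stay as the last step left them, time stands still between calls to the robot, and variables do not carry over. Pictures are saved under pics/ and viewed, at most 10 in all, crops included, and the job is handed in when it is done.

Besides the shell and the picture viewer there is one more tool, called after "Request:" as name(argument=value, ...) on one line, values as JSON. step_arm: Moves the arm, as the interface text tells. Scaled input: -1 to 1 covers 0.2 m each way for a shift and 180 degrees each way for a turn. Its arguments: {"type":"object","properties":{"commands":{"type":"string"},"grip_force":{"type":"number"}},"required":["commands"]}

```bash
mkdir -p pics; cat > h.py <<'E'
import numpy as np,cv2,json
from bench import env
def save(n,p): cv2.imwrite(f'pics/{n}.png',p['image'][:,:,::-1])
E
python3 - <<'E'
from h import *
import pickle
s=env.state();print({k:np.round(v,4).tolist() for k,v in s.items()})
P={}
for n in ['scene','side']:
    p=env.snapshot(n);save(n+'0',p);P[n]=p
    print(n,p['fx'],p['cx'],p['cy'],np.round(p['world_to_cam'],3).tolist())
    for q in ['carrier','grey_stand','blue_stand','green_tin','bottle','tape_measure']:
        for o in env.outline_of(q,p)[:2]: print(q,round(o['confidence'],2),np.round(o['bbox'],1))
pickle.dump(P,open('P.pkl','wb'))
E
```

```text
{'time_s': 0.0, 'q': [-0.1785, 0.5284, 1.4339, -0.0, 1.1814, -0.1785], 'dq': [0.001, -0.0, -0.0004, 0.0003, -0.0001, 0.002], 'joint_torque': [-0.0005, -44.0045, -17.6594, 0.0633, 0.0583, -0.0002], 'position': [0.6242, 0.0001, 0.2216], 'orientation': [-0.0009, 0.7071, 0.7071, -0.0006], 'contact_force': [-0.7438, 0.1374, -0.5708], 'ft_torque': [-0.0419, -0.0702, 0.0176], 'grip_force': 0.0, 'width': 0.0871}
scene 571.2380695029568 323.0870038472632 232.914088119843 [[0.748, -0.663, 0.001, -0.601], [-0.318, -0.36, -0.877, 0.159], [0.582, 0.656, -0.481, 0.967], [0.0, 0.0, 0.0, 1.0]]
grey_stand 0.56 [365.6 251.3  93.4  86. ]
blue_stand 0.78 [285.9 214.7  97.5  74.7]
green_tin 0.59 [259.2 277.1  36.1  32.9]
green_tin 0.27 [287.4 215.  100.3  75.6]
bottle 0.84 [425.  311.2  24.3  46.2]
tape_measure 0.96 [371.7 351.6  38.4  53.5]
side 618.0246182655278 334.1512374857769 240.61134667038885 [[0.954, -0.3, -0.024, -0.63], [-0.144, -0.383, -0.912, 0.078], [0.264, 0.874, -0.409, 1.291], [0.0, 0.0, 0.0, 1.0]]
carrier 0.75 [318.4 268.   39.9  82.6]
grey_stand 0.87 [348.  281.9 123.8  86.6]
grey_stand 0.39 [315.1 265.8  41.6  78.7]
blue_stand 0.59 [311.5 237.6 110.3  73.9]
blue_stand 0.39 [300.9 365.1  24.2  51.4]
green_tin 0.76 [265.6 285.   32.9  26.3]
green_tin 0.36 [348.  282.  124.6  83.3]
bottle 0.97 [379.6 341.3  21.3  45.2]
tape_measure 0.77 [301.1 365.2  27.7  54. ]
```

```bash
python3 - <<'E'
import pickle,cv2
P=pickle.load(open('P.pkl','rb'))
for n,(a,b,c,d) in {'scene':(220,150,480,345),'side':(220,180,430,338)}.items():
    im=P[n]['image'][b:d,a:c,::-1]
    cv2.imwrite(f'pics/{n}_c.png',cv2.resize(im,None,fx=3,fy=3,interpolation=cv2.INTER_CUBIC))
E
```

```text
(no output)
```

View pics/scene_c.png

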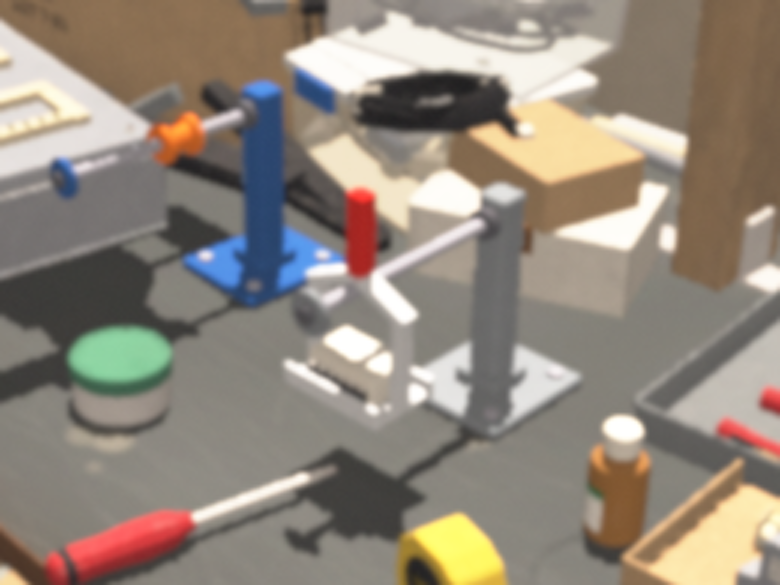

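View pics/side_c.png

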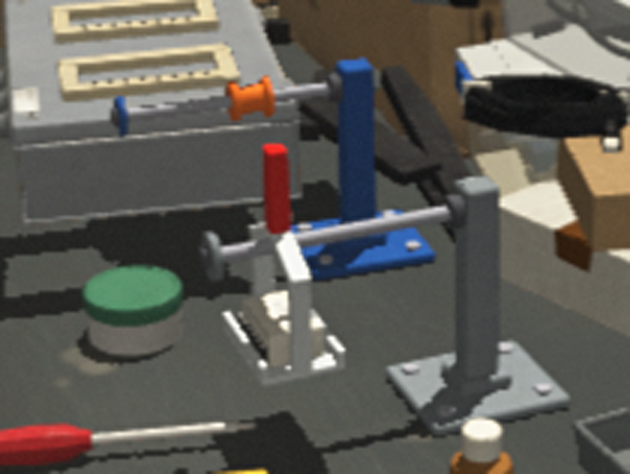

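The crops show the grey stop at scene (324,253) / side (290,265), the blue stop at (241,209) / (260,218), the spool at (279,196) / (304,213), and the red tab from about (340,214) to (340,241) / (311,229) to (313,256). The carrier hangs near the grey stop. Next I triangulate these.

```bash
python3 - <<'E'
from h import *
import pickle
P=pickle.load(open('P.pkl','rb'))
def K(p): return np.array([[p['fx'],0,p['cx']],[0,p['fy'],p['cy']],[0,0,1]])@p['world_to_cam'][:3]
A,B=K(P['scene']),K(P['side'])
def c(a,o): return np.array(a)/3.+o
pts={'bstop':((63,177),(121,115)),'spool':((177,137),(251,98)),'bcolrail':((247,113),(335,89)),'bcoltop':((263,90),(354,67)),
'gstop':((311,309),(210,254)),'gcolrail':((489,222),(458,211)),'gcoltop':((503,192),(477,185)),'tabtop':((360,193),(274,147)),'tabbot':((360,272),(278,228))}
for n,(a,b) in pts.items():
    a=c(a,(220,150));b=c(b,(220,180))
    X=cv2.triangulatePoints(A,B,a.reshape(2,1),b.reshape(2,1))[:,0];X=X[:3]/X[3]
    def e(M,u): v=M@np.r_[X,1];return v[:2]/v[2]-u
    print(n,np.round(X,4),np.round(e(A,a),1),np.round(e(B,b),1))
E
```

```text
bstop [ 0.4629 -0.1502  0.1252] [-0.   0.8] [ 0.1 -0.6]
spool [ 0.5516 -0.1524  0.1259] [-0.   0.9] [ 0.1 -0.7]
bcolrail [ 0.6109 -0.153   0.1249] [-0.1  1.2] [ 0.2 -1. ]
bcoltop [ 0.6244 -0.1542  0.139 ] [-0.   0.9] [ 0.1 -0.8]
gstop [ 0.468  -0.3794  0.1284] [-0.1  1.1] [ 0.2 -0.9]
gcolrail [ 0.6184 -0.3702  0.1259] [-0.   0.8] [ 0.1 -0.7]
gcoltop [ 0.6307 -0.369   0.1406] [-0.1  1.2] [ 0.2 -1. ]
tabtop [ 0.5086 -0.3737  0.1839] [-0.   0.6] [ 0.1 -0.5]
tabbot [ 0.5087 -0.3746  0.1349] [-0.   0.7] [ 0.1 -0.6]
```

Request:
step_arm(commands="-0.155 -0.0485 0 0 0 0 1;-0.155 -0.0485 0 0 0 0 1;-0.155 -0.0485 0 0 0 0 1;-0.155 -0.0485 0 0 0 0 1;-0.155 -0.0485 0 0 0 0 1;-0.155 -0.0485 0 0 0 0 1;-0.155 -0.0485 0 0 0 0 1;-0.155 -0.0485 0 0 0 0 1", grip_force=20)

```text
time_s: 1.37
position: [0.5468, -0.2494, 0.2227]
orientation: [0.0, 0.707, 0.707, 0.0]
contact_force: [0.7, -0.1, -0.1]
width: 0.0872
grip_force: 0.0
```

Request:
step_arm(commands="-0.155 -0.0485 0 0 0 0 1;-0.155 -0.0485 0 0 0 0 1;-0.155 -0.0485 0 0 0 0 1;-0.155 -0.0485 0 0 0 0 1;0 0 0 0 0 -0.0103 1;0 0 0 0 0 -0.0103 1;0 0 0 0 0 0 1;0 0 0 0 0 0 1")

```text
time_s: 2.03
position: [0.5084, -0.372, 0.2225]
orientation: [-0.0, 0.684, 0.729, 0.0]
contact_force: [0.4, -0.2, -0.3]
width: 0.087
grip_force: 0.0
```

```bash
python3 - <<'E'
from h import *
import pickle
from scipy.spatial.transform import Rotation as R
s=env.state();p=env.snapshot('wrist');save('w1',p)
pickle.dump((s,p),open('W.pkl','wb'))
Rm=R.from_quat(np.roll(s['orientation'],-1)).as_matrix()
print(np.round(s['position'],4),np.round(Rm,4).tolist(),np.round(s['contact_force'],2))
T=p['T_tool_cam'];print(np.round(T,3).tolist(),p['fx'])
W=np.eye(4);W[:3,:3]=Rm;W[:3,3]=s['position'];C=np.linalg.inv(W@T)
for n,X in {'tabtop':(.5086,-.374,.185),'gstop':(.468,-.3794,.125),'bstop':(.4629,-.1502,.125)}.items():
    v=C@np.r_[X,1];print(n,p['fx']*v[0]/v[2]+p['cx'],p['fy']*v[1]/v[2]+p['cy'],v[2])
E
```

```text
[ 0.5084 -0.372   0.2225] [[-0.0636, 0.998, -0.0001], [0.998, 0.0636, 0.0002], [0.0002, -0.0001, -1.0]] [ 0.42 -0.22 -0.32]
[[-0.001, -0.968, -0.252, 0.069], [1.0, -0.001, -0.002, -0.001], [0.002, -0.252, 0.968, -0.161], [0.0, 0.0, 0.0, 1.0]] 379.3211397038839
tabtop 318.6461762203334 277.7309970454095 0.2104456123334323
gstop 260.8170409050136 252.93312641565464 0.2693106810449207
bstop 262.17666355233035 -142.02826413278336 0.21159957419037717
```

View pics/w1.png

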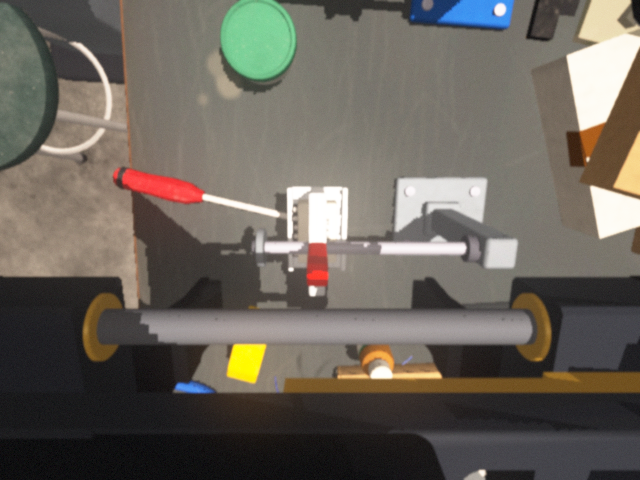

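```bash
cat >> h.py <<'E'
from scipy.spatial.transform import Rotation as R
def wray(s,p,uv,z):
    W=np.eye(4);W[:3,:3]=R.from_quat(np.roll(s['orientation'],-1)).as_matrix();W[:3,3]=s['position']
    M=W@p['T_tool_cam'];d=M[:3,:3]@np.array([(uv[0]-p['cx'])/p['fx'],(uv[1]-p['cy'])/p['fy'],1]);o=M[:3,3]
    return o+d*(z-o[2])/d[2]
E
python3 - <<'E'
from h import *
import pickle
s,p=pickle.load(open('W.pkl','rb'))
for n,uv,z in [('gstop',(259.5,246),.125),('rail at col',(466,249),.125),('coltop',(500,252),.141),('tabtop',(317,281),.185)]: print(n,np.round(wray(s,p,uv,z),4))
im=p['image'][180:310,240:400,::-1];cv2.imwrite('pics/w1c.png',cv2.resize(im,None,fx=4,fy=4,interpolation=cv2.INTER_CUBIC))
E
```

```text
gstop [ 0.4669 -0.3744  0.125 ]
rail at col [ 0.6128 -0.3673  0.125 ]
coltop [ 0.6289 -0.364   0.141 ]
tabtop [ 0.5078 -0.376   0.185 ]
```

View pics/w1c.png

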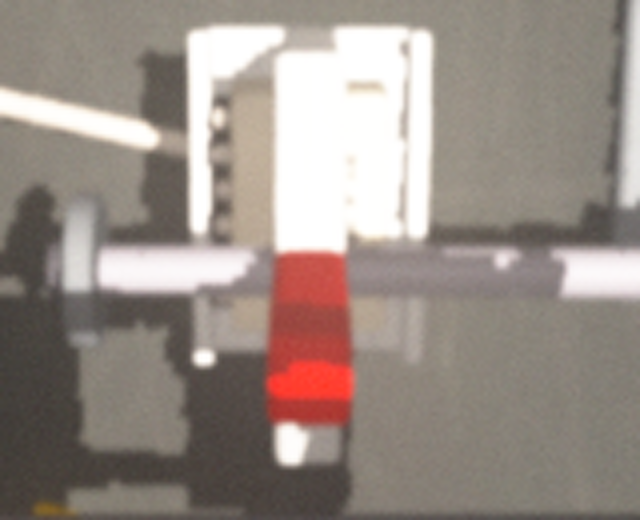

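The wrist view shows the tab's top face at about (317,271) and the rail stop at (259,246). The tab sits between the open fingers, and wrist and scene positions agree within about 4 mm.

Request:
step_arm(commands="0 0 0.05 0 0 0 1;0 0 0.05 0 0 0 1;0 0 0.05 0 0 0 1;0 0 0.05 0 0 0 1;0 0 0.05 0 0 0 1;0 0 0.05 0 0 0 1;0 0 0.05 0 0 0 1;0 0 0.025 0 0 0 1")

```text
time_s: 2.75
position: [0.5079, -0.3713, 0.1454]
orientation: [-0.001, 0.684, 0.73, 0.0]
contact_force: [-0.3, 0.4, 0.2]
width: 0.0866
grip_force: 0.0
```

Request:
step_arm(commands="0 0 0 0 0 0 0.6;0 0 0 0 0 0 0.4;0 0 0 0 0 0 0.3;0 0 0 0 0 0 0.2;0 0 0 0 0 0 0.1;0 0 0 0 0 0 0;0 0 0 0 0 0 0;0 0 0 0 0 0 0", grip_force=20)

```text
time_s: 3.42
position: [0.5086, -0.372, 0.1478]
orientation: [0.0, 0.684, 0.73, -0.0]
contact_force: [-0.4, 0.3, -0.2]
width: 0.0415
grip_force: 0.0
```

Request:
step_arm(commands="0 0 0 0 0 0 0;0 0 0 0 0 0 0;0 0 0 0 0 0 0;0 0 0 0 0 0 0;0 0 0 0 0 0 0;0 0 0 0 0 0 0;0 0 0 0 0 0 0;0 0 0 0 0 0 0")

```text
time_s: 4.08
position: [0.5086, -0.372, 0.1475]
orientation: [0.0, 0.684, 0.73, 0.0]
contact_force: [1.0, -0.6, -0.2]
width: 0.0119
grip_force: 20.0
```

Request:
step_arm(commands="0 0 -0.014 0 0 0 0;0 0 -0.014 0 0 0 0;0 0 -0.014 0 0 0 0;0 0 -0.014 0 0 0 0;0 0 -0.014 0 0 0 0;0 0 -0.015 0 0 0 0;0 0 0 0 0 0 0;0 0 0 0 0 0 0", grip_force=30)

```text
time_s: 4.75
position: [0.5087, -0.3721, 0.1649]
orientation: [0.0, 0.684, 0.73, -0.0]
contact_force: [-0.3, -0.3, -1.6]
width: 0.0113
grip_force: 30.0
```

```bash
python3 - <<'E'
from h import *
s=env.state();p=env.snapshot('side');save('s2',p)
im=p['image'][180:338,220:430,::-1];cv2.imwrite('pics/s2c.png',cv2.resize(im,None,fx=3,fy=3,interpolation=cv2.INTER_CUBIC))
print({k:np.round(s[k],3).tolist() for k in ['contact_force','ft_torque','position']})
E
```

```text
{'contact_force': [-0.26, -0.311, -1.615], 'ft_torque': [0.015, 0.006, 0.028], 'position': [0.509, -0.372, 0.165]}
```

View pics/s2c.png

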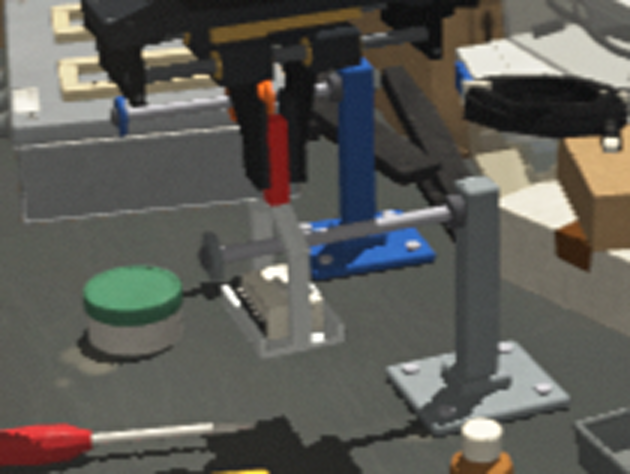

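The carrier hangs clear above the grey rail, with an apparent weight of 1.6 N. Next I draw it out over the stop.

Request:
step_arm(commands="0 -0.03 0 0 0 0 0;0 -0.06 0 0 0 0 0;0 -0.07 0 0 0 0 0;0 -0.07 0 0 0 0 0;0 -0.07 0 0 0 0 0;0 -0.07 0 0 0 0 0;0 -0.055 0 0 0 0 0;0 -0.03 0 0 0 0 0")

```text
time_s: 5.47
position: [0.4155, -0.3775, 0.1644]
orientation: [-0.001, 0.684, 0.729, -0.0]
contact_force: [0.2, 0.0, -2.1]
width: 0.0114
grip_force: 30.0
```

Request:
step_arm(commands="0 0 0 0 0 0.014 0;0 0 0 0 0 0.014 0;0.06 -0.002 0 0 0 0 0;0.09 -0.002 0 0 0 0 0;0.1 -0.002 0 0 0 0 0;0.1 -0.002 0 0 0 0 0;0.1 -0.002 0 0 0 0 0;0.1 -0.002 0 0 0 0 0")

```text
time_s: 6.13
position: [0.4175, -0.2659, 0.1646]
orientation: [-0.0, 0.715, 0.699, 0.0]
contact_force: [0.9, -0.3, -1.6]
width: 0.0117
grip_force: 30.0
```

Request:
step_arm(commands="0.1 -0.002 0 0 0 0 0;0.1 -0.002 0 0 0 0 0;0.1 -0.002 0 0 0 0 0;0.1 -0.002 0 0 0 0 0;0.1 -0.002 0 0 0 0 0;0.06 -0.002 0 0 0 0 0;0.03 0 0 0 0 0 0;0 0 0 0 0 0 0")

```text
time_s: 6.8
position: [0.4179, -0.1484, 0.1646]
orientation: [-0.0, 0.714, 0.7, -0.0]
contact_force: [-0.4, -0.8, -1.1]
width: 0.012
grip_force: 30.0
```

```bash
python3 - <<'E'
from h import *
import pickle
s=env.state();p=env.snapshot('wrist');save('w2',p);pickle.dump((s,p),open('W2.pkl','wb'))
print({k:np.round(s[k],4).tolist() for k in ['contact_force','orientation','position']})
E
```

```text
{'contact_force': [-0.4346, -0.7971, -1.0866], 'orientation': [-0.0002, 0.7144, 0.6997, -0.0], 'position': [0.4179, -0.1484, 0.1646]}
```

View pics/w2.png

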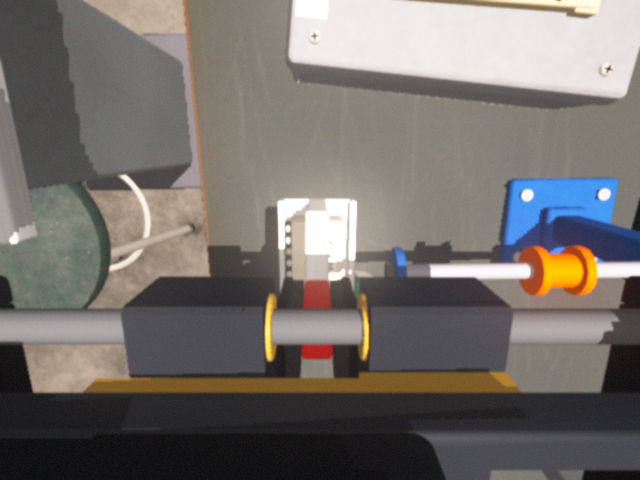

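```bash
python3 - <<'E'
from h import *
import pickle
s,p=pickle.load(open('W2.pkl','rb'))
im=p['image'].astype(int)
for u in (440,480,515,610,630):
    c=im[255:285,u].sum(1); print(u,c.tolist())
for n,uv in [('railL',(440,271)),('railR',(630,269.5)),('spool',(558,270.5)),('stopx',(399,268)),('flangeL face',(524,270.5))]: print(n,np.round(wray(s,p,uv,.125),4))
E
```

```text
440 [209, 213, 205, 203, 194, 206, 219, 256, 352, 493, 609, 685, 717, 735, 744, 755, 757, 758, 756, 749, 731, 664, 466, 274, 184, 171, 172, 162, 176, 174]
480 [214, 220, 215, 261, 314, 377, 397, 413, 484, 570, 652, 698, 722, 739, 749, 754, 757, 755, 751, 746, 739, 724, 694, 604, 486, 394, 286, 219, 194, 182]
515 [389, 409, 397, 399, 402, 371, 361, 378, 489, 597, 677, 712, 734, 744, 751, 755, 756, 754, 750, 744, 736, 717, 671, 577, 465, 412, 407, 409, 408, 398]
610 [194, 200, 193, 194, 193, 231, 318, 466, 598, 684, 715, 732, 742, 749, 752, 754, 752, 748, 744, 735, 715, 669, 571, 452, 400, 388, 399, 388, 391, 384]
630 [185, 182, 173, 176, 184, 232, 342, 493, 621, 689, 717, 733, 746, 749, 751, 751, 750, 746, 741, 719, 640, 424, 212, 106, 96, 91, 94, 82, 98, 94]
railL [ 0.4856 -0.1487  0.125 ]
railR [ 0.5912 -0.1501  0.125 ]
spool [ 0.5513 -0.1498  0.125 ]
stopx [ 0.4627 -0.1465  0.125 ]
flangeL face [ 0.5323 -0.1494  0.125 ]
```

The wrist view shows the rail level at row 270 in line with the tool, the blue stop near (399,268) and the spool at (558,270). In world terms the stop is at x≈0.463 and the spool at x≈0.551. Now over the blue stop.

Request:
step_arm(commands="0.005 0.03 0 0 0 0 0;0 0.045 0 0 0 0 0;0 0.05 0 0 0 0 0;0 0.05 0 0 0 0 0;0 0.05 0 0 0 0 0;0 0.045 0 0 0 0 0;0 0.03 0 0 0 0 0;0 0.01 0 0 0 0 0")

```text
time_s: 7.52
position: [0.4818, -0.1506, 0.1645]
orientation: [0.001, 0.715, 0.699, 0.0]
contact_force: [-0.3, -0.6, -1.7]
width: 0.0116
grip_force: 30.0
```

```bash
python3 - <<'E'
from h import *
s=env.state();p=env.snapshot('side')
im=p['image'][160:300,220:400,::-1];cv2.imwrite('pics/s3c.png',cv2.resize(im,None,fx=4,fy=4,interpolation=cv2.INTER_CUBIC))
print({k:np.round(s[k],4).tolist() for k in ['contact_force','orientation','position']})
E
```

```text
{'contact_force': [-0.2876, -0.6111, -1.729], 'orientation': [0.0005, 0.7151, 0.699, 0.0002], 'position': [0.4818, -0.1506, 0.1645]}
```

View pics/s3c.png

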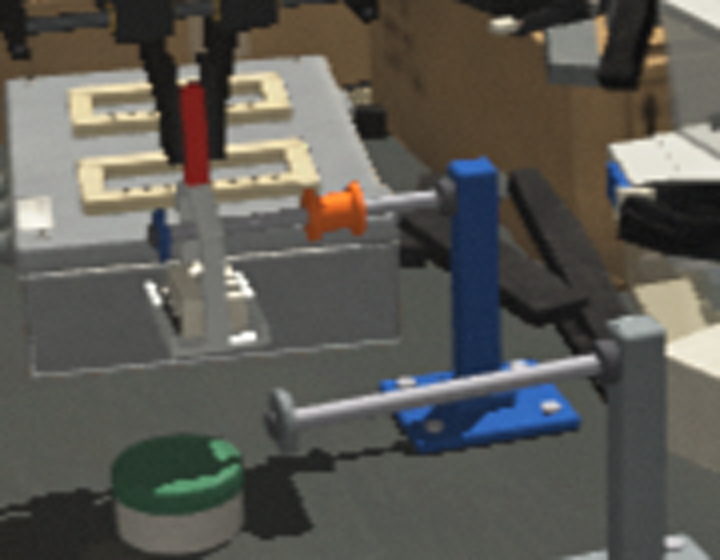

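The carrier encloses the rail, with its hook just behind the blue stop (disc at crop (162,235), hook at about (200,200)). Now I let it down.

Request:
step_arm(commands="0.005 0 0.012 0 0 0 0;0 0 0.012 0 0 0 0;0 0 0.012 0 0 0 0;0 0 0.012 0 0 0 0;0 0 0.012 0 0 0 0;0 0 0.01 0 0 0 0;0 0 0 0 0 0 0;0 0 0 0 0 0 0")

```text
time_s: 8.23
position: [0.4802, -0.1493, 0.1504]
orientation: [-0.0, 0.715, 0.699, -0.0]
contact_force: [-0.3, -0.5, -1.4]
width: 0.0116
grip_force: 30.0
```

Request:
step_arm(commands="0 0 0.005 0 0 0 0;0 0 0.004 0 0 0 0;0 0 0 0 0 0 0;0 0 0 0 0 0 0;0 0 0 0 0 0 0;0 0 0 0 0 0 0;0 0 0 0 0 0 0;0 0 0 0 0 0 0")

```text
time_s: 8.9
position: [0.4803, -0.1493, 0.1488]
orientation: [0.0, 0.715, 0.699, 0.0]
contact_force: [-1.1, -0.3, -1.8]
width: 0.0115
grip_force: 30.0
```

Request:
step_arm(commands="0 0 0.004 0 0 0 0;0 0 0.003 0 0 0 0;0 0 0 0 0 0 0;0 0 0 0 0 0 0;0 0 0 0 0 0 0;0 0 0 0 0 0 0;0 0 0 0 0 0 0;0 0 0 0 0 0 0")

```text
time_s: 9.57
position: [0.4805, -0.1494, 0.148]
orientation: [0.0, 0.715, 0.699, 0.0]
contact_force: [-0.9, -1.0, 5.3]
width: 0.0117
grip_force: 30.0
```

```bash
python3 - <<'E'
from h import *
for i in range(3):
    s=env.state();print({k:np.round(s[k],4).tolist() for k in ['contact_force','ft_torque','position']});env.snapshot('side')
E
```

```text
{'contact_force': [-0.9072, -1.0472, 5.3288], 'ft_torque': [0.1358, 0.2451, 0.0237], 'position': [0.4805, -0.1494, 0.148]}
{'contact_force': [-1.841, 0.4386, 5.1647], 'ft_torque': [0.1002, 0.2464, -0.0009], 'position': [0.4805, -0.1494, 0.1479]}
{'contact_force': [-1.1666, 0.2733, 5.2949], 'ft_torque': [0.189, 0.2974, 0.01], 'position': [0.4805, -0.1494, 0.1479]}
```

Request:
step_arm(commands="0 0 -0.002 0 0 0 0;0 0.015 0 0 0 0 0;0 0.015 0 0 0 0 0;0 0.015 0 0 0 0 0;0 0.015 0 0 0 0 0;0 0.015 0 0 0 0 0;0 0.01 0 0 0 0 0;0 0 0 0 0 0 0")

```text
time_s: 10.38
position: [0.4954, -0.1483, 0.1474]
orientation: [-0.003, 0.715, 0.699, -0.001]
contact_force: [-5.1, 2.9, 6.3]
width: 0.0115
grip_force: 30.0
```

```bash
python3 - <<'E'
from h import *
for i in range(3):
    s=env.state();print({k:np.round(s[k],4).tolist() for k in ['contact_force','ft_torque','position','orientation']});p=env.snapshot('side')
im=p['image'][160:300,220:400,::-1];cv2.imwrite('pics/s4c.png',cv2.resize(im,None,fx=4,fy=4,interpolation=cv2.INTER_CUBIC))
E
```

```text
{'contact_force': [-5.0817, 2.8588, 6.297], 'ft_torque': [0.4897, 1.058, 0.03], 'position': [0.4954, -0.1483, 0.1474], 'orientation': [-0.0028, 0.7151, 0.699, -0.0009]}
{'contact_force': [-4.7769, 1.8541, 5.8543], 'ft_torque': [0.4039, 0.9658, 0.0327], 'position': [0.4955, -0.1484, 0.1474], 'orientation': [-0.0027, 0.7151, 0.699, -0.0008]}
{'contact_force': [-5.6222, 1.395, 5.1372], 'ft_torque': [0.4345, 1.0154, -0.0354], 'position': [0.4955, -0.1484, 0.1474], 'orientation': [-0.0026, 0.7152, 0.699, -0.0008]}
```

View pics/s4c.png

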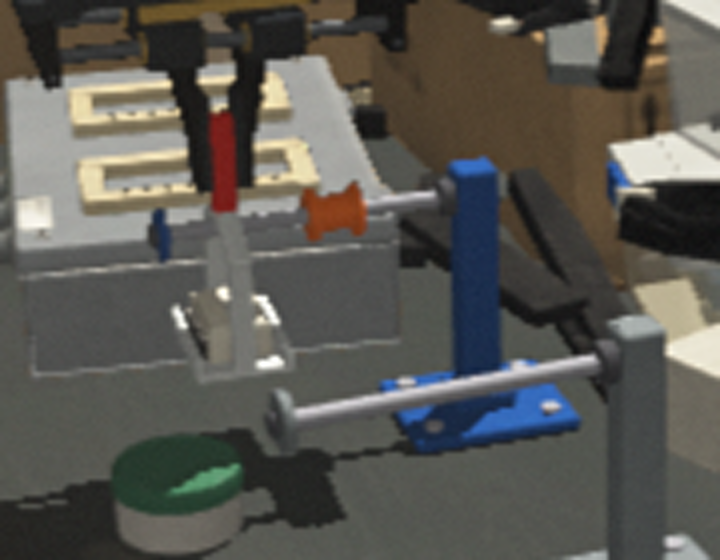

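Still about 35 mm of bare rail ahead of the spool (face at crop (305,215), hook at about (225,225)). The drag is friction from the downward load, so I ease up slightly.

Request:
step_arm(commands="0 0 -0.002 0 0 0 0;0 0 -0.002 0 0 0 0;0 0 0 0 0 0 0;0 0 0 0 0 0 0;0 0 0 0 0 0 0;0 0 0 0 0 0 0;0 0 0 0 0 0 0;0 0 0 0 0 0 0")

```text
time_s: 11.2
position: [0.4975, -0.1498, 0.1485]
orientation: [0.0, 0.715, 0.699, 0.0]
contact_force: [-0.2, -0.0, -1.6]
width: 0.0116
grip_force: 30.0
```

Request:
step_arm(commands="0 0 0.002 0 0 0 0;0 0 0 0 0 0 0;0 0 0 0 0 0 0;0 0 0 0 0 0 0;0 0 0 0 0 0 0;0 0 0 0 0 0 0;0 0 0 0 0 0 0;0 0 0 0 0 0 0")

```text
time_s: 11.87
position: [0.4974, -0.1497, 0.1482]
orientation: [0.0, 0.715, 0.699, 0.0]
contact_force: [0.7, 0.7, -0.2]
width: 0.012
grip_force: 30.0
```

Request:
step_arm(commands="0 0.01 0 0 0 0 0;0 0.015 0 0 0 0 0;0 0.015 0 0 0 0 0;0 0.015 0 0 0 0 0;0 0.015 0 0 0 0 0;0 0.015 0 0 0 0 0;0 0.01 0 0 0 0 0;0 0 0 0 0 0 0")

```text
time_s: 12.53
position: [0.5168, -0.1499, 0.1481]
orientation: [0.0, 0.715, 0.699, 0.0]
contact_force: [-0.6, 1.7, 0.7]
width: 0.0118
grip_force: 30.0
```

Sliding lightly on the rail. Now 1 mm steps toward the spool.

Request:
step_arm(commands="0 0.005 0 0 0 0 0;0 0.005 0 0 0 0 0;0 0.005 0 0 0 0 0;0 0.005 0 0 0 0 0;0 0.005 0 0 0 0 0;0 0.005 0 0 0 0 0;0 0.005 0 0 0 0 0;0 0.005 0 0 0 0 0")

```text
time_s: 13.2
position: [0.5241, -0.1501, 0.1482]
orientation: [-0.0, 0.715, 0.699, -0.0]
contact_force: [-3.4, 1.8, 2.8]
width: 0.0113
grip_force: 30.0
```

Request:
step_arm(commands="0 0 -0.001 0 0 0 0;0 0 0 0 0 0 0;0 0 0 0 0 0 0;0 0 0 0 0 0 0;0 0.005 0 0 0 0 0;0 0 0 0 0 0 0;0 0 0 0 0 0 0;0 0 0 0 0 0 0")

```text
time_s: 13.87
position: [0.5254, -0.1504, 0.1484]
orientation: [0.0, 0.715, 0.699, -0.0]
contact_force: [-0.6, 0.7, -0.2]
width: 0.0118
grip_force: 30.0
```

Only friction. Continuing.

Request:
step_arm(commands="0 0.005 0 0 0 0 0;0 0 0 0 0 0 0;0 0.005 0 0 0 0 0;0 0 0 0 0 0 0;0 0.005 0 0 0 0 0;0 0 0 0 0 0 0;0 0 0 0 0 0 0;0 0 0 0 0 0 0")

```text
time_s: 14.53
position: [0.5285, -0.1504, 0.1484]
orientation: [0.0, 0.715, 0.699, 0.0]
contact_force: [-1.8, 0.3, -0.3]
width: 0.0114
grip_force: 30.0
```

Request:
step_arm(commands="0 0.005 0 0 0 0 0;0 0 0 0 0 0 0;0 0 0 0 0 0 0;0 0.005 0 0 0 0 0;0 0 0 0 0 0 0;0 0 0 0 0 0 0;0 0 0 0 0 0 0;0 0 0 0 0 0 0")

```text
time_s: 15.2
position: [0.5304, -0.1504, 0.1484]
orientation: [0.0, 0.715, 0.699, 0.0]
contact_force: [-1.8, 2.0, 0.2]
width: 0.0116
grip_force: 30.0
```

Request:
step_arm(commands="0 0.005 0 0 0 0 0;0 0 0 0 0 0 0;0 0 0 0 0 0 0;0 0.005 0 0 0 0 0;0 0 0 0 0 0 0;0 0 0 0 0 0 0;0 0 0 0 0 0 0;0 0 0 0 0 0 0")

```text
time_s: 15.87
position: [0.5311, -0.1504, 0.1483]
orientation: [-0.001, 0.715, 0.699, -0.001]
contact_force: [-5.2, 0.2, 2.8]
width: 0.0117
grip_force: 30.0
```

Request:
step_arm(commands="0 0 -0.001 0 0 0 0;0 0 0 0 0 0 0;0 0 0 0 0 0 0;0 0 0 0 0 0 0;0 0 0 0 0 0 0;0 0 0 0 0 0 0;0 0 0 0 0 0 0;0 0 0 0 0 0 0")

```text
time_s: 16.53
position: [0.5311, -0.1503, 0.1483]
orientation: [-0.001, 0.715, 0.699, -0.001]
contact_force: [-4.9, -0.2, 2.3]
width: 0.0122
grip_force: 30.0
```

Spool contact is firm: -5 N persists with the vertical load eased. It is at TCP x≈0.531, so the groove centre is at ≈0.551, which agrees with vision. Now back off 2 mm, lift and go over.

Request:
step_arm(commands="0 -0.01 0 0 0 0 0;0 0 -0.015 0 0 0 0;0 0 -0.015 0 0 0 0;0 0 -0.02 0 0 0 0;0 0 -0.02 0 0 0 0;0 0 -0.015 0 0 0 0;0 0 0 0 0 0 0;0 0 0 0 0 0 0")

```text
time_s: 17.2
position: [0.5309, -0.1506, 0.1661]
orientation: [0.001, 0.715, 0.699, 0.0]
contact_force: [0.1, -0.3, -2.5]
width: 0.0121
grip_force: 30.0
```

Request:
step_arm(commands="0 0 0 0 0 0 0;0 0.01 0 0 0 0 0;0 0.02 0 0 0 0 0;0 0.02 0 0 0 0 0;0 0.02 0 0 0 0 0;0 0.02 0 0 0 0 0;0 0.01 0 0 0 0 0;0 0 0 0 0 0 0")

```text
time_s: 17.87
position: [0.551, -0.151, 0.1655]
orientation: [0.0, 0.715, 0.699, 0.0]
contact_force: [-0.6, 0.0, -1.2]
width: 0.0116
grip_force: 30.0
```

Request:
step_arm(commands="0 0 0 0 0 0 0;0 0 0 0 0 0 0;0 0 0 0 0 0 0;0 0 0 0 0 0 0;0 0 0 0 0 0 0;0 0 0 0 0 0 0;0 0 0 0 0 0 0;0 0 0 0 0 0 0")

```text
time_s: 18.53
position: [0.5503, -0.1508, 0.1656]
orientation: [-0.0, 0.715, 0.699, 0.0]
contact_force: [0.6, 0.2, -1.9]
width: 0.0118
grip_force: 30.0
```

```bash
python3 - <<'E'
from h import *
s=env.state()
p=env.snapshot('side');q=env.snapshot('scene')
f=lambda im:cv2.resize(im[:,:,::-1],None,fx=4,fy=4,interpolation=cv2.INTER_CUBIC)
a=f(p['image'][170:280,260:355]);b=f(q['image'][160:270,235:330])
cv2.imwrite('pics/x5.png',np.hstack([a,b]))
print({k:np.round(s[k],4).tolist() for k in ['contact_force','ft_torque','position','orientation']})
E
```

```text
{'contact_force': [0.5731, 0.2481, -1.8896], 'ft_torque': [-0.017, -0.0181, -0.0792], 'position': [0.5503, -0.1508, 0.1656], 'orientation': [-0.0, 0.7153, 0.6988, 0.0]}
```

View pics/x5.png

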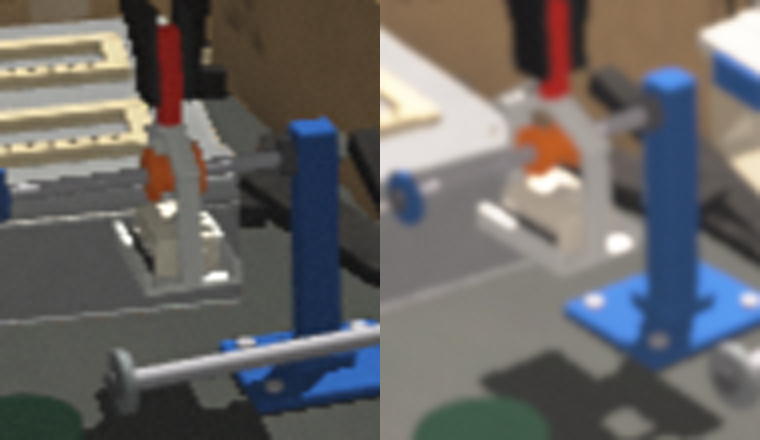

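The orange spool lies centred under the hook in both views. Now I let it down into the groove.

Request:
step_arm(commands="0.003 0.003 0 0 0 0 0;0 0 0.01 0 0 0 0;0 0 0.01 0 0 0 0;0 0 0.01 0 0 0 0;0 0 0.01 0 0 0 0;0 0 0.008 0 0 0 0;0 0 0 0 0 0 0;0 0 0 0 0 0 0")

```text
time_s: 19.3
position: [0.5508, -0.1503, 0.1558]
orientation: [-0.0, 0.715, 0.699, -0.0]
contact_force: [0.2, -0.7, -1.8]
width: 0.0116
grip_force: 30.0
```

Request:
step_arm(commands="0 0 0.004 0 0 0 0;0 0 0 0 0 0 0;0 0 0 0 0 0 0;0 0 0.003 0 0 0 0;0 0 0 0 0 0 0;0 0 0 0 0 0 0;0 0 0 0 0 0 0;0 0 0 0 0 0 0")

```text
time_s: 19.97
position: [0.5509, -0.1503, 0.1546]
orientation: [0.0, 0.715, 0.699, 0.0]
contact_force: [0.2, -0.1, -1.2]
width: 0.0119
grip_force: 30.0
```

Request:
step_arm(commands="0 0 0.003 0 0 0 0;0 0 0 0 0 0 0;0 0 0 0 0 0 0;0 0 0.002 0 0 0 0;0 0 0 0 0 0 0;0 0 0 0 0 0 0;0 0 0 0 0 0 0;0 0 0 0 0 0 0")

```text
time_s: 20.63
position: [0.5509, -0.1503, 0.1537]
orientation: [0.0, 0.715, 0.699, -0.0]
contact_force: [-0.3, -0.1, 1.4]
width: 0.012
grip_force: 30.0
```

Request:
step_arm(commands="0 0 0 0 0 0 0;0 0 0 0 0 0 0;0 0 0 0 0 0 0;0 0 0 0 0 0 0;0 0 0 0 0 0 0.15;0 0 0 0 0 0 0.16;0 0 0 0 0 0 0.18;0 0 0 0 0 0 0.2", grip_force=4)

```text
time_s: 21.3
position: [0.551, -0.1503, 0.1535]
orientation: [0.0, 0.715, 0.699, 0.0]
contact_force: [-0.7, 0.3, -0.6]
width: 0.0162
grip_force: 0.0
```

Request:
step_arm(commands="0 0 0 0 0 0 0.3;0 0 0 0 0 0 0.4;0 0 0 0 0 0 0.5;0 0 0 0 0 0 0.5;0 0 0 0 0 0 0.5;0 0 0 0 0 0 0.5;0 0 0 0 0 0 0.5;0 0 0 0 0 0 0.5")

```text
time_s: 21.97
position: [0.5509, -0.1503, 0.1535]
orientation: [-0.0, 0.715, 0.699, -0.0]
contact_force: [0.2, -0.0, -0.6]
width: 0.0429
grip_force: 0.0
```

Request:
step_arm(commands="0 0 -0.02 0 0 0 0.5;0 0 -0.04 0 0 0 0.5;0 0 -0.06 0 0 0 0.5;0 0 -0.06 0 0 0 0.5;0 0 -0.06 0 0 0 0.5;0 0 -0.06 0 0 0 0.5;0 0 -0.06 0 0 0 0.5;0 0 -0.04 0 0 0 0.5")

```text
time_s: 22.63
position: [0.5515, -0.1506, 0.2356]
orientation: [0.001, 0.715, 0.699, 0.0]
contact_force: [0.6, 0.2, 0.6]
width: 0.0434
grip_force: 0.0
```

Request:
step_arm(commands="0 0 0 0 0 0 0.5;0 0 0 0 0 0 0.5;0 0 0 0 0 0 0.5;0 0 0 0 0 0 0.5;0 0 0 0 0 0 0.5;0 0 0 0 0 0 0.5;0 0 0 0 0 0 0.5;0 0 0 0 0 0 0.5")

```text
time_s: 23.3
position: [0.5508, -0.1502, 0.2333]
orientation: [-0.0, 0.715, 0.699, -0.0]
contact_force: [0.2, 0.1, -1.2]
width: 0.0433
grip_force: 0.0
```

```bash
python3 - <<'E'
from h import *
s=env.state()
p=env.snapshot('side');q=env.snapshot('scene')
f=lambda im:cv2.resize(im[:,:,::-1],None,fx=4,fy=4,interpolation=cv2.INTER_CUBIC)
a=f(p['image'][170:280,260:355]);b=f(q['image'][160:270,235:330])
cv2.imwrite('pics/x6.png',np.hstack([a,b]))
print({k:np.round(s[k],4).tolist() for k in ['contact_force','position','width']})
E
```

```text
{'contact_force': [0.2401, 0.1496, -1.1964], 'position': [0.5508, -0.1502, 0.2333], 'width': 0.0433}
```

View pics/x6.png

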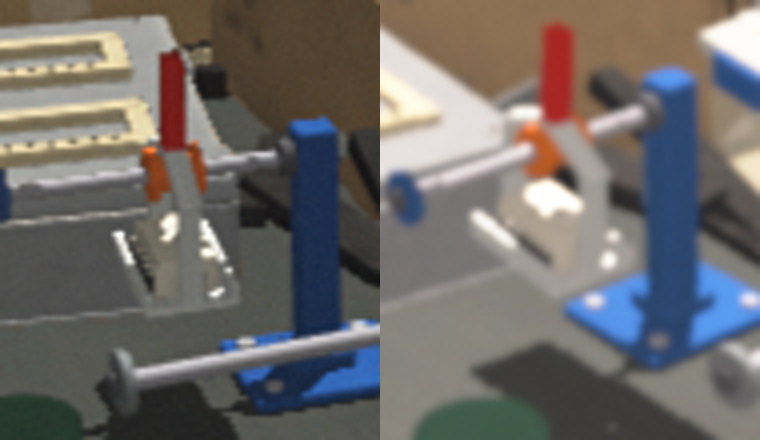

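The hook sits between the two orange flanges, the carrier is upright and the gripper is clear. I let it settle, then check that it is still and that the bystanders haven't moved.

Request:
step_arm(commands="0 0 0 0 0 0 0.5;0 0 0 0 0 0 0.5;0 0 0 0 0 0 0.5;0 0 0 0 0 0 0.5;0 0 0 0 0 0 0.5;0 0 0 0 0 0 0.5;0 0 0 0 0 0 0.5;0 0 0 0 0 0 0.5")

```text
time_s: 24.07
position: [0.5509, -0.1503, 0.2336]
orientation: [0.0, 0.715, 0.699, -0.0]
contact_force: [0.1, 0.3, 0.2]
width: 0.0436
grip_force: 0.0
```

Request:
step_arm(commands="0 0 0 0 0 0 0.5;0 0 0 0 0 0 0.5;0 0 0 0 0 0 0.5;0 0 0 0 0 0 0.5;0 0 0 0 0 0 0.5;0 0 0 0 0 0 0.5;0 0 0 0 0 0 0.5;0 0 0 0 0 0 0.5")

```text
time_s: 24.73
position: [0.5509, -0.1503, 0.2336]
orientation: [0.0, 0.715, 0.699, -0.0]
contact_force: [-0.8, 1.1, -0.5]
width: 0.0435
grip_force: 0.0
```

```bash
python3 - <<'E'
from h import *
import pickle
P=pickle.load(open('P.pkl','rb'))
fr=[env.snapshot('scene') for _ in range(5)]
for f in fr[1:]: print(np.abs(f['image'][200:250,340-95:330].astype(int)-fr[0]['image'][200:250,245:330]).mean().round(2))
for q in ['green_tin','bottle','tape_measure']:
    o=env.outline_of(q,fr[-1]);print(q,[(round(x['confidence'],2),np.round(x['bbox'],1).tolist()) for x in o[:1]])
E
```

```text
0.47
0.47
0.47
0.47
green_tin [(0.71, [259.9, 276.1, 38.1, 37.9])]
bottle [(0.56, [426.1, 310.9, 24.5, 46.7])]
tape_measure [(0.83, [372.7, 351.4, 44.0, 50.0])]
```

Only image noise between frames, and the bystanders haven't moved.

```bash
python3 -c "
from bench import env
print(env.hand_in())"
```

```text
the job is handed in; nothing more can be done
None
```

The carrier hangs released and still in the spool's groove on the blue rail; measured contact forces stayed below about 9 N, the tin, bottle and tape measure haven't moved, and the job was handed in at about 25 s (no verdict returned).

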